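Lay the steel bench block down against the bench stop

ROBOT

A 6-joint arm with a two-finger parallel gripper is mounted at the origin on a cart in front of the work surface, level with it; the furniture and walls round the work are solid. World frame = base frame: x ahead of the robot, y to its left, z up, the work surface at z = 0. Lengths are in m, angles in rad, forces in N, time in s.
With the tool pointing down it reaches from about 0.3 to 0.875 m from the base axis. Payload 6.4 kg.
Tool frame: the origin (TCP) lies on the centre line of the jaws, within the pads' length; the fingertips stand 22 mm ahead of it and the grasp point (between the pads) lies 3 mm ahead of it; z points along the fingers, y is the line along which they close (so a half turn about z gives the same grasp; the last joint's range is limited). The gripper opens to 85 mm and grips with 20 to 120 N. Pads are 22 mm wide; open, the fingers measure 114 mm over their backs; the gripper's body (76 mm by 85 mm) begins 54 mm behind the grasp point. The pads swing forward as they close: fully open they stand 13 mm farther back than shut.
Start: joints at [1.122, 0.181, 1.607, -0, 1.354, -0.206], TCP at [0.138, 0.558, 0.253] pointing down, gripper open.
Joint ranges: [-2.99, 2.99], [-0.89, 2.07], [0.3, 2.58], [-1.14, 4.28], [0, 2.63], [-3.12, 3.12]. Speed limits (rad/s): [2.57, 2.57, 3.01, 3.14, 3.14, 3.14].

INTERFACE

Orientations are given as a unit quaternion [w, x, y, z].
In Python, from bench import ctrl gives the robot as it stands. The module is installed in compiled form; this text tells all that it offers.
- The arm moves only by the tool servo_tool, never from a script. Its argument "commands" is a list of rows, each a list of 3 entries, a list of its own where there are three numbers: the shift along the tool's x, y, z in mm, then the turn about the tool's z in rad, then the finger opening in mm, from 0 to 85.4. In form: [[[dx, dy, dz], turn, jaw], ...]. A call has 1 to 20 rows; each row shifts and turns the commanded pose from where the row before left it, along the tool's axes as they then stand; what a row does not reach is not made up. A row lasts 1/8 s, in which the tool goes at most 62.5 mm and 10.7 degrees, less where a joint would pass 70% of its speed; a pose out of reach is approached as far as the arm can. A call with a gripper value outside its range is refused whole. The fingers move at their own pace and stop on an object; the grip force is fixed at half the most. Time passes only in rows, so rows that do not move let the fingers close. It gives the time, the measured TCP pose, the force, the opening and the grip force at its end, in the units of the state.
- ctrl.get_obs(): the state, without advancing time (a new reading comes with each control period).
- ctrl.camera(name): name is "side" or "top"; returns a dict with "color" (400x640x3 uint8, red, green, blue), "z_map" (400x640 float32, m along the optical axis (not along the pixel's ray), 0 where there is no reading), "fx", "fy", "cx", "cy" (pixels), "k1" (the pictures are not rectified: a ray, as slopes to the right and down, at radius r is drawn at 1 + k1 r^2 times it, then the intrinsics apply), "R" (3x3) and "t" (3): a world point X has camera coordinates R X + t. Camera axes: x right, y down, z forward; pixel columns grow to the right and rows downward; lengths in m; the calibration is good to about 2 mm. A picture is of the moment at which its call begins.
- ctrl.hand_in(): hands the job in; it is judged then, once.
The state is a dict: "time_s": time; "q": joint angles; "dq": joint speeds; "joint_efforts": joint torques, N m; "eef_pos": TCP position; "eef_rot": TCP orientation; "wrist_force": force on the tool from outside, world axes, zero at the start; "torque": the same for the moment, N m; "opening": opening from 0.0 (shut) to 1.0 (fully open); "grasp_force": force on a finger pad.
Only numpy, scipy, OpenCV 4.12 (cv2) and the standard library are available. Lean on these libraries where they do the work, as an engineer would, in place of code of your own. Each camera call takes 0.05 s, during which the arm holds its last target. There are 200 camera calls.

TASK

The steel block stands on its end on the wooden work board. With the fingertips, push it over so that it falls flat towards the raised cleat at the board's far end, then push it along the board until its end sits flush and square against the cleat, and leave it there. Only push, gently: do not grip or lift the block, and leave the little jar and the pumice lump beside the board alone.

Things in the scene. Friction and masses are not known exactly. Their poses are not given: they have to be found in the camera images.
- steel_block: plain grey steel block, 44 x 82 x 21 mm (own x, y, z), 0.3 to 0.6 kg, loose. Origin: centre of one 44 x 82 mm face, z runs from it through the thickness. At the start it stands on end on the board's near half, own y up, own z towards the cleat (within 0.25 rad of square), so the origin is on the robot's side, 41 mm above the board
- block_centre (a point): centre of the steel block's volume
- stop_board: fixed light wooden board on the bench, 200 x 130 mm (own x, y), top surface 12 mm above the bench, with a dark wooden cleat 25 mm thick and 20 mm high right across its far (+x) end, two brass screws in it. Origin: centre of its underside, at bench height; own x runs along the board to the cleat, within 0.4 rad of straight ahead of the robot; z up
- stop_face (a point): middle of the cleat's near face, where it meets the board's upper surface (own x 75 mm, z 12 mm on the board); axes as the board's: the cleat's face is square to own x
- gem_jar: small clear round jar with gems, 32 mm across and 18 mm high, stands on the bench top beside the board, left or right. Origin: centre of its underside
- pumice: pale rough pumice lump, 27 x 35 x 19 mm, lies on the bench top on the board's other side. Origin: centre of its underside
Not all that is in view belongs to the job. Of the things shaped like the steel_block, the grey one is meant.

How it is judged:
By the outcome, as a careful person would: the job done as asked, in the order asked, and still so for the second after the job is handed in, with the robot touching nothing.
It also fails if it takes over 51 s, if anything falls off the work surface, if the arm or the gripper's body presses on something with over 40 N, if the wrist force passes 120 N, or if a joint passes its speed limit or range.

## Working session

There is one attempt and no reset: what is moved stays moved. The work goes in short steps, Python scripts to look and compute and a tool call to move; the robot and the scene stay as the last step left them, time stands still between calls to the robot, and variables do not carry over. Pictures are saved under pics/ and viewed, at most 10 in all, crops included, and the job is handed in when it is done.

Besides the shell and the picture viewer there is one more tool, called after "Request:" as name(argument=value, ...), one argument or row to a line, values as JSON. servo_tool: Moves the arm, as the interface text tells. Its arguments: {"type":"object","properties":{"commands":{"type":"array"}},"required":["commands"]}

```bash
mkdir -p pics
cat > h.py <<'E'
import numpy as np, cv2
from bench import ctrl
def cloud(c):
    v,u=np.mgrid[0:400,0:640].astype(float)
    K=np.array([[c['fx'],0,c['cx']],[0,c['fy'],c['cy']],[0,0,1]])
    p=cv2.undistortPoints(np.stack([u.ravel(),v.ravel()],1)[:,None],K,np.array([c['k1'],0,0,0.]))[:,0]
    z=c['z_map'].ravel(); P=np.c_[p*z[:,None],z]
    W=(P-c['t'])@c['R']; W[z==0]=np.nan
    return W.reshape(400,640,3)
def save(im,n): cv2.imwrite('pics/'+n,cv2.cvtColor(im,cv2.COLOR_RGB2BGR))
E
python3 - <<'E'
from h import *
for n in('side','top'):
    c=ctrl.camera(n); save(c['color'],n+'0.png'); np.savez('pics/'+n+'0.npz',**c)
    print(n,-np.array(c['R']).T@c['t'],c['R'][2])
o=ctrl.get_obs();print(o)
E
```

```text
side [ 0.21442147 -0.35453771  0.48774803] [ 0.35162377  0.78321165 -0.51277699]
top [0.38465989 0.3041558  0.916703  ] [ 0.14438156 -0.03107535 -0.98903402]
{'time_s': 0.1, 'q': array([ 1.12169862e+00,  1.81488123e-01,  1.60791115e+00, -2.17278919e-05,
        1.35381210e+00, -2.06294057e-01]), 'dq': array([ 0.00030408, -0.00067601, -0.00283277,  0.00055933,  0.00039647,
       -0.00181969]), 'joint_efforts': array([ 9.79544675e-04, -4.45878625e+01, -3.52235842e+01, -2.84912867e-04,
        4.14529597e-03,  3.02471256e-05]), 'eef_pos': array([0.13802193, 0.55770505, 0.25246068]), 'eef_rot': array([-2.50460875e-04,  1.21101465e-01,  9.92639804e-01, -7.69708684e-04]), 'wrist_force': array([-0.91595577, -0.069798  , -0.14016473]), 'torque': array([-0.02708372,  0.00567099, -0.02005057]), 'grasp_force': 0.0, 'opening': 0.9985581492308075}
```

View pics/top0.png

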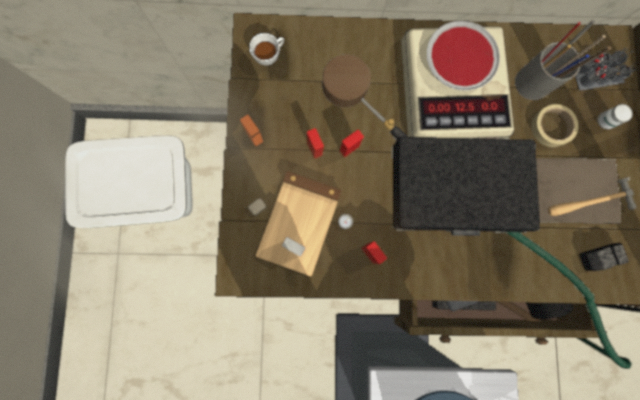

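View pics/side0.png

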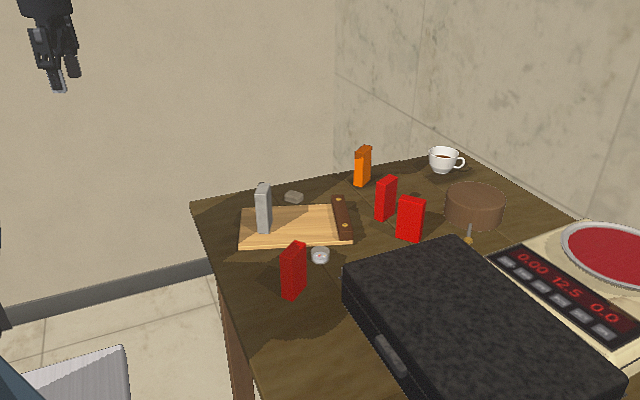

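The top view shows the board at about (297,228), with the dark cleat at (313,186). These could be taken for the block:
- grey block: top (293,246), side (263,208)
- red blocks: top (316,142), (352,143) and (375,252)
- orange block: top (251,130)

I choose the grey one, which stands on the board. The jar is at (345,221) and the pumice at (257,206).

```bash
cat >> h.py <<'E'
def hull(P): 
    r=cv2.minAreaRect(P.astype(np.float32)*1000); return np.round(r[0],1),np.round(r[1],1),round(r[2],1),np.round(cv2.boxPoints(r),1).tolist()
E
python3 - <<'E'
from h import *
for n in('top','side'):
    c=dict(np.load(f'pics/{n}0.npz')); W=cloud(c); 
    sl=(slice(165,285),slice(240,365)) if n=='top' else (slice(170,265),slice(225,365))
    p=W[sl].reshape(-1,3); rgb=c['color'][sl].reshape(-1,3).astype(int)
    if n=='top':
        for nm,lo,hi in(('blocktop',.08,.11),('cleat',.027,.04),('board',.007,.017)):
            m=(p[:,2]>lo)&(p[:,2]<hi)
            if nm=='board': m&=(rgb[:,0]-rgb[:,2]>50)
            print(n,nm,m.sum(),np.nanmedian(p[m,2]),hull(p[m,:2]))
        print('jar',W[221,345],'pum',W[206,257],'bench',W[270,345])
        im=cv2.resize(c['color'][165:290,235:365],None,fx=4.6,fy=4.6,interpolation=2)
    else:
        print('side top',W[183:187,263]); s=c['color'][165:275,225:365]
        g=(np.ptp(rgb,axis=1)<25)&(p[:,2]>.02)&(p[:,2]<.12)
        print(g.sum(), hull(p[g,:2]), p[g,2].max())
        for nm,lo,hi in(('cleat',.029,.04),):
            m=(p[:,2]>lo)&(p[:,2]<hi)&(rgb[:,0]<130)&(np.ptp(rgb,axis=1)>25); print(nm,m.sum(),hull(p[m,:2]))
        save(cv2.resize(s,None,fx=5,fy=5,interpolation=2),'cs.png')
save(im,'ct.png')
E
```

```text
top blocktop 232 0.09469720421721059 (array([405.2, 327.6]), array([43.8, 21. ]), 61.5, [[385.5, 313.29998779296875], [403.8999938964844, 303.29998779296875], [424.79998779296875, 341.79998779296875], [406.3999938964844, 351.79998779296875]])
top cleat 671 0.032774502077074136 (array([486.6, 268.2]), array([210.9, 126.4]), 17.4, [[367.1000061035156, 297.0], [404.79998779296875, 176.39999389648438], [606.0999755859375, 239.39999389648438], [568.4000244140625, 360.0]])
top board 4326 0.012815822986798162 (array([433.3, 280.8]), array([222.8, 175.4]), 71.2, [[314.3999938964844, 203.5], [480.5, 147.10000610351562], [552.2000122070312, 358.0], [386.1000061035156, 414.3999938964844]])
jar [0.46580469 0.2172904  0.01741891] pum [0.49456051 0.41254425 0.02145427] bench [ 3.58196857e-01  2.14699213e-01 -9.68347112e-06]
side top [[0.41189377 0.34391318 0.09458907]
 [0.41106383 0.34143862 0.09400531]
 [0.40966395 0.33694326 0.09457991]
 [0.40914869 0.33557804 0.09338674]]
806 (array([433.2, 219. ]), array([ 44.2, 266.8]), 14.8, [[377.79998779296875, 342.29998779296875], [445.79998779296875, 84.30000305175781], [488.6000061035156, 95.5999984741211], [420.5, 353.6000061035156]]) 0.0962976995705805
cleat 502 (array([539.1, 308. ]), array([273.9, 139.2]), 24.0, [[385.70001220703125, 315.8999938964844], [442.3999938964844, 188.6999969482422], [692.5, 300.20001220703125], [635.7999877929688, 427.3999938964844]])
```

View pics/ct.png

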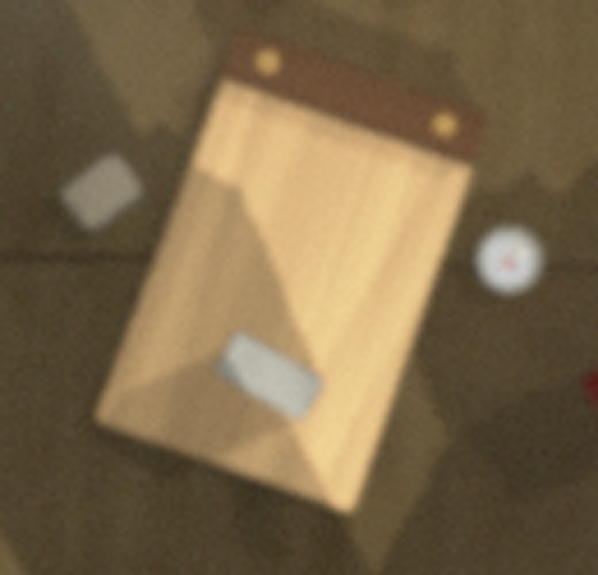

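View pics/cs.png

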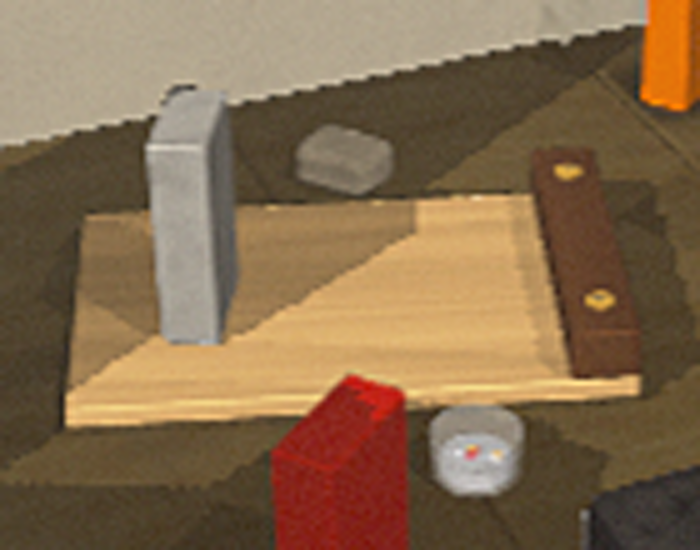

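The crops confirm it: the grey block stands on end on the board. In the top crop the board's near corners are at (97,418) and (352,512), and the cleat seam runs from (222,80) to (470,165).

```bash
cat >> h.py <<'E'
def ray(c,uv,z):
    K=np.array([[c['fx'],0,c['cx']],[0,c['fy'],c['cy']],[0,0,1]])
    p=cv2.undistortPoints(np.array(uv,float)[:,None],K,np.array([c['k1'],0,0,0.]))[:,0]
    d=np.c_[p,np.ones(len(p))]@c['R']; o=-c['R'].T@c['t']
    return o+d*((z-o[2])/d[:,2])[:,None]
E
python3 - <<'E'
from h import *
c=dict(np.load('pics/top0.npz'))
uv=np.array([(97,418),(352,512),(222,80),(470,165)])/4.6+[234.6,164.6]
P=ray(c,uv,.012)[:,:2]*1000; print(P.round(1))
for a,b in((0,2),(1,3),(1,0),(3,2)):
    d=P[b]-P[a]; print(np.hypot(*d),np.degrees(np.arctan2(d[1],d[0])))
# block top
t=ray(c,np.array([(240,332),(322,380),(302,418),(220,370)])/4.6+[234.6,164.6],.094)[:,:2]*1000
print(t.round(1),t.mean(0))
E
```

```text
[[386.6 412.2]
 [344.6 289.9]
 [551.5 357.9]
 [512.2 235.7]]
173.55667637569584 -18.219613139165904
176.13847467354802 -17.931784408374483
129.2492610136058 71.02894906243016
128.35635476764656 72.17521896795026
[[424.7 341.8]
 [404.5 305.5]
 [388.  313.8]
 [408.  350. ]] [406.30277465 327.74269927]
```

Board yaw is about -18°, stop_face about (532,297), block top centre about (406,328) and block yaw about -29°. I'll turn to match the block and move in behind it, up high.

Request:
servo_tool(
  commands=[
    [[0, 0, 0], 0.13, 8],
    [[0, 0, 0], 0.134, 8],
    [[-36, -9, 5], 0, 8],
    [[-36, -9, 5], 0, 8],
    [[-36, -9, 5], 0, 8],
    [[-36, -9, 5], 0, 8],
    [[-36, -9, 5], 0, 8],
    [[-36, -9, 5], 0, 8],
    [[-35, -9, 5], 0, 8],
    [[-35, -9, 5], 0, 8],
    [[0, 0, 30], 0, 8],
    [[0, 0, 30], 0, 8],
    [[0, 0, 30], 0, 8],
    [[0, 0, 26], 0, 8],
    [[0, 0, 0], 0, 8],
  ],
)

```text
time_s: 1.98
eef_pos: [0.3515, 0.3552, 0.0951]
eef_rot: [-0.002, 0.251, 0.968, -0.002]
wrist_force: [0.0, 0.3, -0.1]
opening: 0.094
grasp_force: 0.0
```

Run:
```python
from h import *
o=ctrl.get_obs();print(o['time_s'],o['eef_pos'],o['eef_rot'],o['wrist_force'])
a=ctrl.camera('side')['color'][100:260,180:380];b=ctrl.camera('top')['color'][170:330,220:380]
save(np.hstack([cv2.resize(a,(440,352)),cv2.resize(b,(352,352))]),'p1.png')
```

```text
1.975 [0.35153474 0.3552136  0.09510005] [-0.00190839  0.25076576  0.96804387 -0.00199207] [ 0.01754492  0.29759083 -0.12360847]
```

View pics/p1.png

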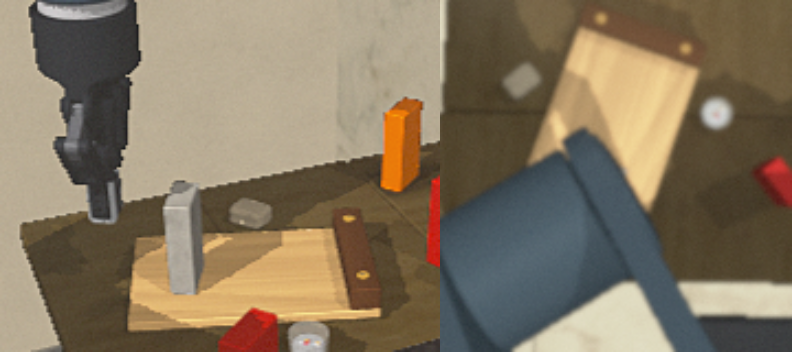

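The side view shows the fingertips (105,220) behind the upper part of the standing block (180,230), and the way is clear. Next is a slow push near its top.

Request:
servo_tool(
  commands=[
    [[-9, 2, 0], 0, 8],
    [[-9, 0, 0], 0, 8],
    [[-8, 0, 0], 0, 8],
    [[-6, 0, 0], 0, 8],
    [[-2, 0, 0], 0, 8],
    [[-2, 0, 0], 0, 8],
    [[-2, 0, 0], 0, 8],
    [[-2, 0, 0], 0, 8],
    [[-2, 0, 0], 0, 8],
    [[-2, 0, 0], 0, 8],
    [[-2, 0, 0], 0, 8],
    [[-2, 0, 0], 0, 8],
    [[-2, 0, 0], 0, 8],
  ],
)

```text
time_s: 3.7
eef_pos: [0.3981, 0.3338, 0.0973]
eef_rot: [0.0, 0.251, 0.968, -0.0]
wrist_force: [-0.6, -0.0, -0.1]
opening: 0.09
grasp_force: 0.1
```

Run:
```python
from h import *
o=ctrl.get_obs();print(o['time_s'],o['eef_pos'],o['wrist_force'])
c=ctrl.camera('side');a=c['color'][100:260,180:380]
W=cloud(c)[150:250,225:365].reshape(-1,3);g=np.ptp(c['color'][150:250,225:365].reshape(-1,3).astype(int),axis=1)<25
save(cv2.resize(a,(600,480)),'p2.png')
```

```text
3.7 [0.39814468 0.33379296 0.09729187] [-0.55998174 -0.04595755 -0.0994439 ]
```

View pics/p2.png

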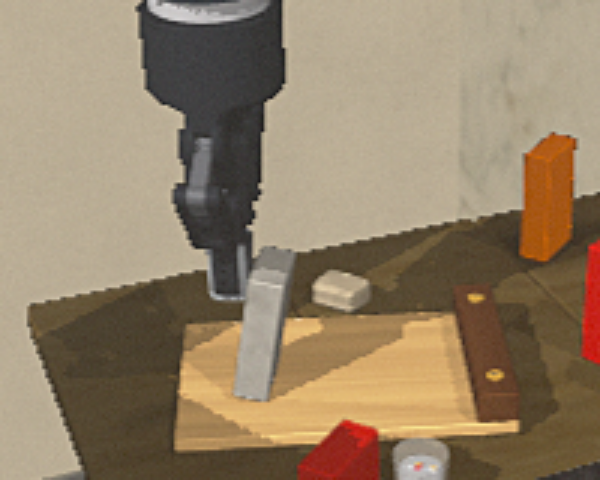

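The block is tilting towards the cleat, its top at (275,258) and base at (252,392). I'll keep pushing slowly.

Request:
servo_tool(
  commands=[
    [[-2, 0, 0], 0, 8],
    [[-2, 0, 0], 0, 8],
    [[-2, 0, 0], 0, 8],
    [[-2, 0, 0], 0, 8],
    [[-2, 0, 0], 0, 8],
    [[0, 0, 0], 0, 8],
    [[0, 0, 0], 0, 8],
    [[0, 0, 0], 0, 8],
    [[0, 0, 0], 0, 8],
  ],
)

```text
time_s: 4.88
eef_pos: [0.4067, 0.329, 0.0973]
eef_rot: [0.0, 0.251, 0.968, 0.0]
wrist_force: [0.6, -0.9, -0.2]
opening: 0.094
grasp_force: 0.0
```

Run:
```python
from h import *
o=ctrl.get_obs();print(o['time_s'],o['eef_pos'],o['wrist_force'])
c=ctrl.camera('side');W=cloud(c);p=W[150:250,225:365].reshape(-1,3)
rgb=c['color'][150:250,225:365].reshape(-1,3).astype(int)
m=(np.ptp(rgb,axis=1)<25)&(rgb[:,0]>70)&(p[:,0]<.53)&(p[:,1]>.24)&(p[:,1]<.37)&(p[:,2]>.028)&(p[:,2]<.06)
print(m.sum(),np.median(p[m],0),hull(p[m,:2]))
save(cv2.resize(c['color'][100:260,180:380],(600,480)),'p3.png')
```

```text
4.875 [0.40672089 0.32904971 0.0973061 ] [ 0.64953898 -0.88305239 -0.22940374]
664 [0.45139547 0.29779342 0.03331999] (array([452.3, 300.2]), array([45., 80.]), 62.1, [[406.3999938964844, 299.0], [477.1000061035156, 261.6000061035156], [498.20001220703125, 301.3999938964844], [427.5, 338.79998779296875]])
```

View pics/p3.png

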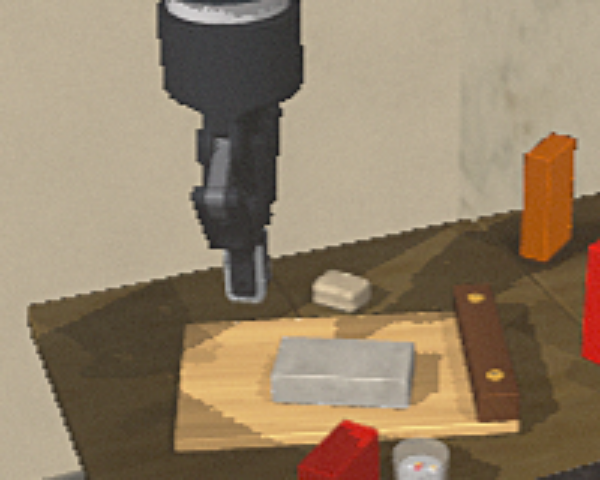

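The block lies flat, its top spanning (270,335)–(413,408) in the crop, centre about (452,300) and yaw -28°. I'll back off, turn square to the board and lower behind its near end.

Request:
servo_tool(
  commands=[
    [[10, 0, 0], -0.09, 12],
    [[6, -6, 0], -0.097, 12],
    [[6, -7, 0], 0, 12],
    [[0, 0, 15], 0, 12],
    [[0, 0, 15], 0, 12],
    [[0, 0, 15], 0, 12],
    [[0, 0, 9], 0, 12],
    [[0, 0, 5], 0, 12],
    [[0, 0, 0], 0, 12],
  ],
)

```text
time_s: 6.05
eef_pos: [0.3821, 0.326, 0.038]
eef_rot: [-0.0, 0.159, 0.987, -0.0]
wrist_force: [0.2, 0.6, 0.2]
opening: 0.136
grasp_force: 0.0
```

```bash
cat >> h.py <<'E'
S=np.array([531.9,296.8]);A=np.radians(-18.2);U=np.array([np.cos(A),np.sin(A)]);V=np.array([-U[1],U[0]])
def rep(n=None):
    o=ctrl.get_obs(); e=o['eef_pos']*1000; q=o['eef_rot']; d=e[:2]-S
    print(o['time_s'],'tcp',e.round(1),'along/lat',d@U,d@V,'yaw',np.degrees(2*np.arctan2(q[2],q[1]))-180,o['wrist_force'].round(1))
    c=ctrl.camera('side');W=cloud(c);p=W[150:250,225:365].reshape(-1,3)
    rgb=c['color'][150:250,225:365].reshape(-1,3).astype(int)
    m=(np.ptp(rgb,axis=1)<25)&(rgb[:,0]>70)&(p[:,0]<.55)&(p[:,1]>.22)&(p[:,1]<.37)&(p[:,2]>.028)&(p[:,2]<.037)
    m&=~((np.hypot(p[:,0]*1000-e[0],p[:,1]*1000-e[1])<22))
    h=hull(p[m,:2]);b=(np.array(h[3])-S); print(h[:3],'corners along/lat',np.c_[b@U,b@V].round(1).tolist())
    if n: save(cv2.resize(c['color'][130:260,200:380],(720,520),interpolation=2),n)
E
python3 -c "
from h import *
rep()"
```

```text
6.05 tcp [382.1 326.   38. ] along/lat -151.39612988681952 -19.03682838513492 yaw -18.330072229252238 [0.2 0.6 0.2]
(array([433.3, 308. ]), array([ 50.5, 122.6]), 67.2) corners along/lat [[-160.3, -40.4], [-38.0, -50.3], [-34.0, 0.1], [-156.2, 9.9]]
```

Request:
servo_tool(
  commands=[
    [[-6, -2, 0], 0, 12],
    [[-6, -1, 0], 0, 12],
    [[-5, 0, 0], 0, 12],
    [[-2, 0, 0], 0, 12],
    [[-2, 0, 0], 0, 12],
    [[-2, 0, 0], 0, 12],
    [[-2, 0, 0], 0, 12],
    [[-2, 0, 0], 0, 12],
    [[-2, 0, 0], 0, 12],
    [[-2, 0, 0], 0, 12],
    [[-2, 0, 0], 0, 12],
    [[-2, 0, 0], 0, 12],
    [[-2, 0, 0], 0, 12],
    [[-2, 0, 0], 0, 12],
    [[-2, 0, 0], 0, 12],
    [[-2, 0, 0], 0, 12],
    [[-2, 0, 0], 0, 12],
  ],
)

```text
time_s: 8.22
eef_pos: [0.4241, 0.309, 0.0383]
eef_rot: [0.0, 0.159, 0.987, -0.0]
wrist_force: [-2.2, 0.6, -0.4]
opening: 0.137
grasp_force: 0.9
```

```bash
python3 -c "
from h import *
rep('p4.png')"
```

```text
8.225 tcp [424.1 309.   38.3] along/lat -106.1829095082785 -22.075927602073897 yaw -18.320143857853452 [-2.2  0.6 -0.4]
(array([465.4, 302.8]), array([ 49.4, 103.7]), 75.9) corners along/lat [[-115.0, -43.4], [-11.5, -36.0], [-15.1, 13.2], [-118.5, 6.0]]
```

View pics/p4.png

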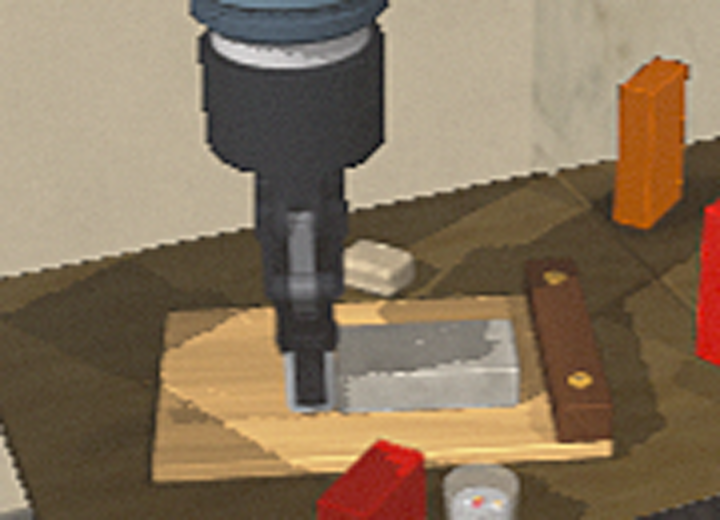

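The block is now square to the fingers, with a gap of about 13 mm to the cleat; its far end is at x≈518 and the cleat at 545–555. I'll close that gently.

Request:
servo_tool(
  commands=[
    [[-2, 0, 0], 0, 12],
    [[-2, 0, 0], 0, 12],
    [[-2, 0, 0], 0, 12],
    [[-2, 0, 0], 0, 12],
    [[-1, 0, 0], 0, 12],
    [[-1, 0, 0], 0, 12],
    [[0, 0, 0], 0, 12],
  ],
)

```text
time_s: 9.15
eef_pos: [0.4336, 0.3059, 0.0383]
eef_rot: [0.0, 0.159, 0.987, 0.0]
wrist_force: [-0.5, 0.8, -0.7]
opening: 0.141
grasp_force: 0.6
```

Request:
servo_tool(
  commands=[
    [[-1, 0, 0], 0, 12],
    [[-1, 0, 0], 0, 12],
    [[0, 0, 0], 0, 12],
  ],
)

```text
time_s: 9.52
eef_pos: [0.4355, 0.3053, 0.0383]
eef_rot: [0.0, 0.159, 0.987, 0.0]
wrist_force: [-1.6, 0.4, -0.7]
opening: 0.141
grasp_force: 0.7
```

Request:
servo_tool(
  commands=[
    [[-1, 0, 0], 0, 12],
    [[0, 0, 0], 0, 12],
  ],
)

```text
time_s: 9.78
eef_pos: [0.4359, 0.3051, 0.0383]
eef_rot: [-0.0, 0.159, 0.987, -0.0]
wrist_force: [-4.4, 1.3, 2.5]
opening: 0.14
grasp_force: 2.3
```

Request:
servo_tool(
  commands=[
    [[-1, 0, 0], 0, 12],
    [[0, 0, 0], 0, 12],
  ],
)

```text
time_s: 10.02
eef_pos: [0.436, 0.3051, 0.0383]
eef_rot: [-0.001, 0.159, 0.987, -0.0]
wrist_force: [-8.6, 3.0, 4.5]
opening: 0.144
grasp_force: 4.3
```

Request:
servo_tool(
  commands=[
    [[-1, 0, 0], 0, 12],
    [[0, 0, 0], 0, 12],
  ],
)

```text
time_s: 10.28
eef_pos: [0.436, 0.305, 0.0382]
eef_rot: [-0.002, 0.159, 0.987, -0.0]
wrist_force: [-11.4, 4.4, 8.4]
opening: 0.139
grasp_force: 6.1
```

Contact is firm at about 12 N. I'll back off gently, lift clear and look.

Request:
servo_tool(
  commands=[
    [[1, 0, 0], 0, 12],
    [[1, 0, 0], 0, 12],
    [[1, 0, 0], 0, 12],
    [[2, 0, 0], 0, 12],
    [[4, 0, 0], 0, 12],
    [[10, 0, 0], 0, 12],
    [[15, 0, 0], 0, 12],
    [[15, 0, 0], 0, 12],
    [[0, 0, -30], 0, 12],
    [[20, 0, -40], 0, 12],
    [[40, 0, -40], 0, 12],
    [[50, 30, -20], 0, 12],
    [[50, 40, 0], 0, 12],
    [[40, 40, 0], 0, 12],
    [[0, 0, 0], 0, 12],
  ],
)

```text
time_s: 12.15
eef_pos: [0.234, 0.4884, 0.1684]
eef_rot: [-0.0, 0.156, 0.988, 0.001]
wrist_force: [-0.3, 0.2, -0.3]
opening: 0.139
grasp_force: 0.0
```

```bash
python3 -c "
from h import *
rep()
a=ctrl.camera('side')['color'][170:250,230:370]
c=ctrl.camera('top');b=c['color'][165:285,240:365]
save(np.vstack([cv2.resize(a,(525,300),interpolation=2),cv2.resize(b,(525,300),interpolation=2)]) if 0 else np.hstack([cv2.resize(a,(400,229),interpolation=2),cv2.resize(b,(400,384),interpolation=2)[:229]]) if 0 else cv2.resize(b,(600,576),interpolation=2),'p5.png')
save(cv2.resize(a,(800,457),interpolation=2),'p6.png')
W=cloud(c)[165:285,240:365].reshape(-1,3);r=b.reshape(-1,3).astype(int)
m=(np.ptp(r,axis=1)<25)&(r[:,0]>90)&(W[:,2]>.026)&(W[:,2]<.04)
h=hull(W[m,:2]);d=np.array(h[3])-S;print(m.sum(),h[:3],np.c_[d@U,d@V].round(1).tolist())
"
```

```text
12.15 tcp [234.  488.4 168.4] along/lat -342.78384863865267 88.94743814078433 yaw -18.004007736439434 [-0.3  0.2 -0.3]
(array([487.1, 296.6]), array([45. , 81.9]), 72.5) corners along/lat [[-83.2, -37.1], [-1.3, -36.2], [-1.9, 8.9], [-83.7, 7.8]]
648 (array([489. , 300.3]), array([39.4, 80.3]), 71.6) [[-82.1, -29.5], [-1.8, -29.8], [-1.6, 9.5], [-82.0, 9.8]]
```

View pics/p5.png

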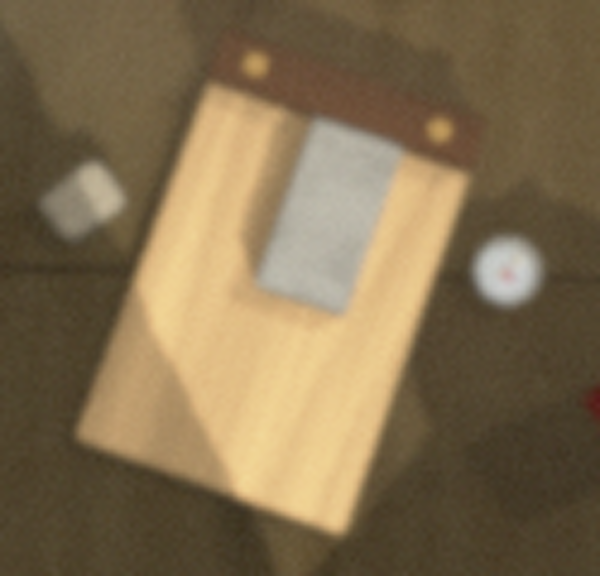

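View pics/p6.png

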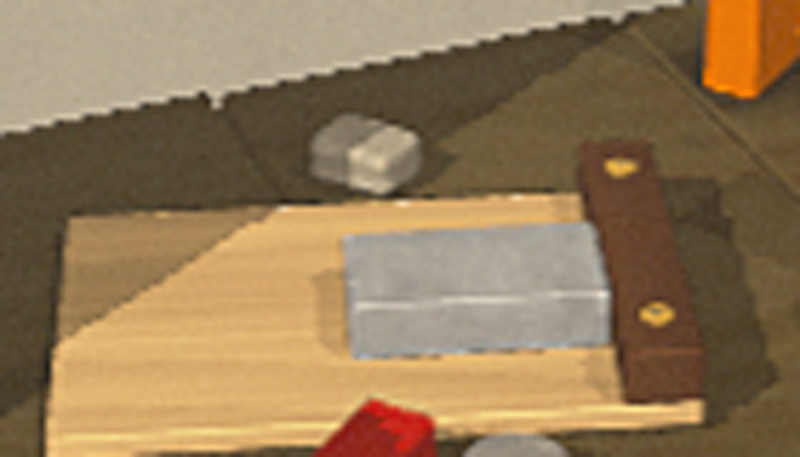

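Both views show the block flush and square against the cleat; in the top crop the seam runs from (315,118) to (402,150) with no gap. The jar (507,270) and pumice (83,200) are where they were, and the arm is clear.

```bash
python3 -c "
from bench import ctrl
print(ctrl.hand_in())"
```

```text
the job is handed in; nothing more can be done
None
```

The steel block was pushed over towards the cleat and along the board until its end sat flush and square against it, and I handed the job in at about 12 s; the jar and pumice were not touched.

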